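Take the left-hand nut off the pigment mixer and put it away

TASK

Clear the pigment mixer for washing. Its bar nut has a left-hand thread: turn it clockwise, seen from above, until the line engraved on the nut meets the double line engraved on the bowl's rim, then lift it off, stand it on the cork mat and let go. Then pick it up again and stand it upright on the floor of the narrow parts trough, bar along the trough (in there fingers fit only at the ends of its bar), without knocking over any paint jar.

Things in the scene. Friction and masses are not known exactly. Their poses are not given: they have to be found in the camera images.
- mixer: Pigment mixer, fixed, grey 150 mm square housing with a round thick open metal bowl on top. Origin: centre of its underside, on the table; z up, on the bowl's axis. Bowl: inner radius 46 mm, outer 60, flat rim 115 mm and floor 61 mm above the table. In the middle a spindle (radius 5.5 mm, top at 89 mm) and a stirring disc (radius 34 mm, vanes to 71 mm). -x points to the double engraved line.
- nut: Steel bar nut, 0.2 kg, screwed on the spindle at the start. Origin: centre of its round underside; z up; x along the bar to the marked end. Hub 32 mm diameter, 26 mm high, open below; on it a bar 68 (x) x 16 (y) mm, from 26 to 52 mm above the underside. A dark engraved line runs along the bar's top from the middle to one end. In the bowl fingers fit only at the bar's long sides, not at its ends.
- seat (a point): Where the nut's underside sits, on the mixer's axis 67 mm above the table. Coarse, easy-turning quick-release left-hand thread with much play, no need to raise the nut while turning: clockwise (from above) about 80 degrees to the double line frees it (it lifts off from 20 degrees before that line to 35 past it). Counter-clockwise it stops. Lift 25 mm to clear the spindle, 50 mm the rim.
- nut_mark (a point): Outer end of the line engraved on the nut: on the top of the bar, 32 mm from the nut's axis, 52 mm above the nut's underside.
- free_line (a point): Middle of the double engraved line on the bowl's rim (two parallel lines 13 mm long), 53 mm from the mixer's axis on its -x side, 115 mm above the table: where the nut is free.
- tight_line (a point): Middle of the single engraved line on the rim, 53 mm from the axis, 80 degrees counter-clockwise (seen from above) from the double line: where the nut is tight. The nut's mark starts here, within 7 degrees.
- mat: Cork mat, fixed, 130 x 130 x 4 mm. Origin: centre of its underside, on the table (top 4 mm above).
- trough: Narrow dark steel parts trough, fixed, open at the top: outside 152 mm (its x) x 54 mm (y) x 54 mm high, walls and floor 6 mm, so inside 140 x 42 mm and 48 mm deep. Origin: centre of its underside, on the table; the inner floor is 6 mm above it. Beside the nut there is finger room along x only. Either end of the bar may point either way.
- jar_near_l: Small closed paint jar, 52 mm diameter, 60 mm high; loose, to be left standing. Origin: centre of its underside.
- jar_near_r: Small closed paint jar, 52 mm diameter, 65 mm high; loose, to be left standing. Origin: centre of its underside.
- jar_mid: Closed paint jar, 56 mm diameter, 70 mm high, standing beyond the mat; loose, to be left standing. Origin: centre of its underside.

How it is judged (in metres and radians):
On the way, in this order (a step that is already met when the one before it is completed fails the run):
1. the nut, still on its spindle, is turned clockwise until its line meets the double line (within about 14 degrees) (y of nut_mark in the frame of mixer between -0.008 and 0.008 m and x of nut_mark in the frame of mixer below 0 m and z of nut in the frame of mixer below 0.08 m and angle between nut's own z axis and vertical below 0.15 rad and horizontal distance between nut and mixer below 0.006 m), for 0.1 s.
2. the nut stands upright on the cork mat, let go (x of nut in the frame of mat between -0.065 and 0.065 m and y of nut in the frame of mat between -0.065 and 0.065 m and z of nut in the frame of mat below 0.008 m and angle between nut's own z axis and vertical below 0.15 rad and linear speed of nut below 0.03 m/s and contact force between the fingers and nut below 0.1 N), for 0.2 s.
At the end, for the whole second after the job is handed in: The nut stands upright (within 0.15 rad) on the trough's inner floor (within 4 mm), within 45 mm of the trough's middle lengthwise and 15 mm crosswise, its bar along the trough within 0.3 rad, at rest and let go (x of nut in the frame of trough between -0.045 and 0.045 m and y of nut in the frame of trough between -0.015 and 0.015 m and z of nut in the frame of trough below 0.01 m and angle between nut's own z axis and vertical below 0.15 rad and angle between the x axis of nut and the x axis of trough, either way round below 0.3 rad and linear speed of nut below 0.03 m/s and contact force between the fingers and nut below 0.1 N); the robot touches nothing.
It fails at once if a paint jar is knocked over (angle between any of jar_near_l, jar_near_r, jar_mid's own z axis and vertical above 0.6 rad).
It also fails if it takes over 54 s, if anything falls off the work surface, if the arm or the gripper's body presses on something with over 40 N, if the wrist force passes 120 N, or if a joint passes its speed limit or range.

ROBOT

A 6-joint arm with a two-finger parallel gripper is mounted at the origin on the work surface. World frame = base frame: x ahead of the robot, y to its left, z up, the work surface at z = 0. Lengths are in mm, angles in rad, forces in N, time in s.
With the tool pointing down it reaches from about 350 to 975 mm from the base axis. Payload 7.1 kg.
Tool frame: the origin (TCP) lies on the mounting face of the last link; the fingertips stand 182 mm ahead of it and the grasp point (between the pads) lies 163 mm ahead of it (ctrl.tcp_to_tips is the distance from the TCP to the fingertips, in mm); z points along the fingers, y is the direction in which the jaws open and shut (so a half turn about z gives the same grasp; the last joint's range is limited). The gripper opens to 88 mm and grips with 3 to 60 N. Pads are 20 mm wide; open, the fingers measure 115 mm over their backs; the gripper's body (75 mm by 178 mm) begins 61 mm behind the grasp point.
Start: joints at [1.148, 0.423, 1.63, -0, 1.089, -0.019], TCP at [245.54, 574.732, 404.675] pointing down, gripper open.
Joint ranges: [-3, 3], [-0.9, 2.11], [0.09, 2.58], [-1.31, 4.45], [0.11, 2.69], [-2.54, 2.54]. Speed limits (rad/s): [2.39, 2.39, 3.01, 3.14, 3.14, 3.14].

INTERFACE

Orientations are given as a rotation vector (axis times angle).
In Python, from workcell import ctrl gives the robot as it stands. The module is installed in compiled form; this text tells all that it offers.
- The arm moves only by the tool send_rows, never from a script. Its argument "commands" is a list of rows, each an object with "translation": the shift along the world's x, y, z normalised to -1 to 1, where 1 is 0.1 m, a list of three; "twist": the turn, a rotation vector about the world's x, y, z normalised to -1 to 1, where 1 is 0.5 rad, a list of three. A call has exactly 10 rows; each row is the pose to reach, as a shift and turn from the pose commanded when the call began; what a row does not reach only later rows make up. A row lasts 1/10 s, in which the tool goes at most 50 mm and 8.59 degrees, less where a joint would pass 70% of its speed; a pose out of reach is approached as far as the arm can. A call with a number of a shift or a turn outside -1 to 1 is refused whole. A call with a gripper value outside its range is refused whole. "grip" is the closure, from -1 (fully open) to 1 (shut), set as the call begins (left out, the last holds). The fingers move at their own pace and stop on an object; the grip force is fixed at half the most. Time passes only in rows, so rows that repeat a pose let the fingers close, or fill a call up. It gives the time, the measured TCP pose, the force and the opening at its end, in the units of the state.
- ctrl.get_obs(): the state, without advancing time (a new reading comes with each control period).
- ctrl.get_image(name): name is "scene" or "top"; returns a dict with "img" (480x640x3 uint8, red, green, blue), "intrinsics" (3x3 intrinsics, pixels), "dist" ([k1, k2, p1, p2, k3] as OpenCV has them; the pictures are not rectified), "cam_to_world" (4x4, takes a point from camera to world coordinates). Camera axes: x right, y down, z forward; pixel columns grow to the right and rows downward; lengths in mm; the calibration is good to about 2 mm. A picture is of the moment at which its call begins. There is no depth.
- ctrl.close_job(): hands the job in, once; it reports no verdict.
The state is a dict: "t": time; "qpos": joint angles; "qvel": joint speeds; "joint_torque": joint torques, N m; "ee_pos": TCP position; "orientation": TCP orientation; "ft_force": force on the tool from outside, world axes, zero at the start; "moment": the same for the moment, N m; "width": finger opening in mm.
Only numpy, scipy, OpenCV 4.12 (cv2) and the standard library are available. Lean on these libraries where they do the work, as an engineer would, in place of code of your own. Each camera call takes 0.05 s, during which the arm holds its last target. There are 200 camera calls.

## Working session

There is one attempt and no reset: what is moved stays moved. The work goes in short steps, Python scripts to look and compute and a tool call to move; the robot and the scene stay as the last step left them, time stands still between calls to the robot, and variables do not carry over. Pictures are saved under pics/ and viewed, about 8 in all and at most 12, crops included, and the job is handed in when it is done.

Besides the shell and the picture viewer there is one more tool, called after ">>>" in YAML: its name, and indented under it one key for each argument. send_rows: Moves the arm, as the interface text tells. Its arguments: {"type":"object","properties":{"commands":{"type":"array","items":{"type":"object","properties":{"translation":{"type":"array","items":{"type":"number"}},"twist":{"type":"array","items":{"type":"number"}}}}},"grip":{"type":"number"}},"required":["commands"]}

```bash
mkdir -p pics
cat > h.py <<'E'
import numpy as np, cv2
from workcell import ctrl
def snap(n,f):
    d=ctrl.get_image(n); cv2.imwrite('pics/'+f+'.png',d['img'][:,:,::-1]); np.savez('pics/'+f+'.npz',**{k:np.array(v) for k,v in d.items()}); return d
def load(f): return np.load('pics/'+f+'.npz')
def pix2w(d,uv,z):
    uv=np.array(uv,float).reshape(-1,1,2)
    n=cv2.undistortPoints(uv,np.array(d['intrinsics'],float),np.array(d['dist'],float)).reshape(-1,2)
    T=np.array(d['cam_to_world']); r=np.c_[n,np.ones(len(n))]@T[:3,:3].T; o=T[:3,3]
    return o+r*((np.broadcast_to(z,len(n))-o[2])/r[:,2])[:,None]
def w2pix(d,P):
    T=np.linalg.inv(np.array(d['cam_to_world'])); 
    return cv2.projectPoints(np.array(P,float).reshape(-1,1,3),cv2.Rodrigues(T[:3,:3])[0],T[:3,3],np.array(d['intrinsics'],float),np.array(d['dist'],float))[0].reshape(-1,2)
E
python3 - <<'E'
from h import *
for n in('top','scene'):
    d=snap(n,n+'1'); print(n,np.round(d['cam_to_world'],2).tolist())
o=ctrl.get_obs(); print(o)
E
```

```text
top [[-0.02, -1.0, 0.08, 428.02], [-1.0, 0.02, 0.0, -22.5], [-0.0, -0.08, -1.0, 934.97], [0.0, 0.0, 0.0, 1.0]]
scene [[0.61, 0.66, -0.43, 974.11], [0.79, -0.52, 0.33, -393.47], [-0.01, -0.54, -0.84, 1047.86], [0.0, 0.0, 0.0, 1.0]]
{'t': 0.1, 'qpos': array([ 1.14799092e+00,  4.23729068e-01,  1.63057280e+00, -5.21421684e-06,
        1.08859805e+00, -1.89582006e-02]), 'qvel': array([ 0.00025372, -0.00260585, -0.00210652,  0.00049782,  0.00162496,
       -0.00141912]), 'joint_torque': array([-1.25850795e-03, -5.45612741e+01, -2.74324411e+01,  6.44805143e-02,
        1.87854673e-02, -4.81135737e-05]), 'ee_pos': array([245.45360653, 574.52348161, 404.01736698]), 'orientation': array([-6.29999270e-01, -3.07748763e+00,  2.00497446e-03]), 'ft_force': array([-0.04492856,  0.63917527, -0.03708178]), 'moment': array([0.0171944 , 0.00206918, 0.02537101]), 'width': 87.61528068306994}
```

View pics/top1.png

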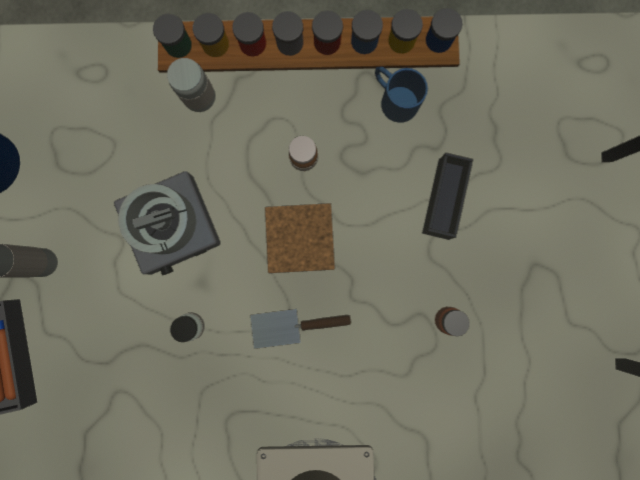

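View pics/scene1.png

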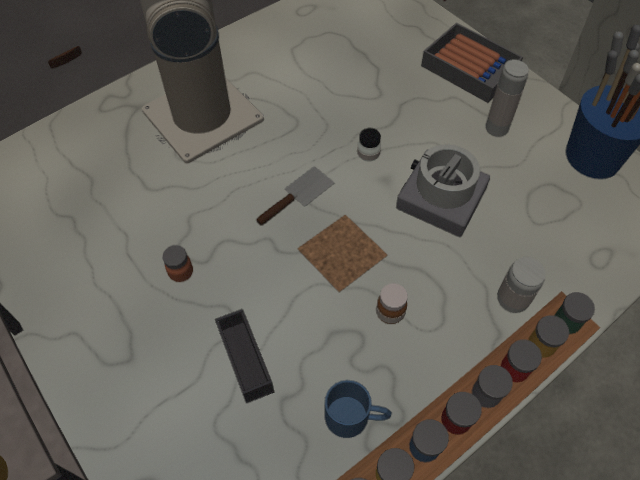

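The top view shows the mixer bowl at about (153,218), the mat at (300,238) and the trough at (448,196). The jars are at (303,150), (187,327) and (453,321). In the scene view the bowl is at about (448,178). I'll enlarge the mixer and trough crops in one picture.

Run:
```python
from h import *
a=load('top1')['img'][:,:,::-1]; b=load('scene1')['img'][:,:,::-1]
def e(c,w,h):
    c=np.clip(c.astype(float)*1.5,0,255).astype(np.uint8); return cv2.resize(c,(w,h),interpolation=cv2.INTER_CUBIC)
A=e(a[170:280,110:220],400,400);B=e(b[130:240,390:500],400,400)
C=e(a[145:245,415:480],130*1,200);
out=np.zeros((600,800,3),np.uint8); out[:400,:400]=A; out[:400,400:]=B; out[400:600,:130]=C
D=e(a[195:280,255:345],212,200); out[400:,140:352]=D
cv2.imwrite('pics/c1.png',out)
```

```text
(no output)
```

View pics/c1.png

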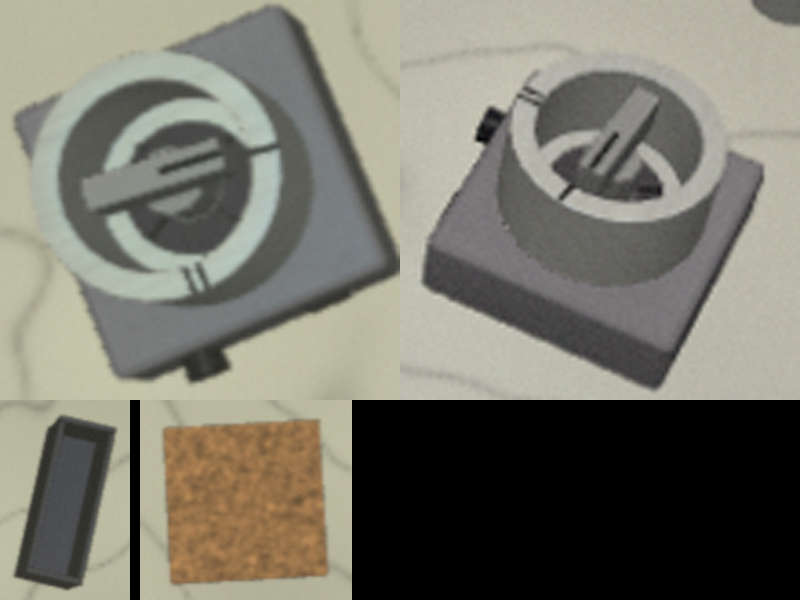

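The crop shows the rim circle centred near full-image pixel (153,218). The single line is at (182.6,211) and the double line at (163.4,246.7), so the turn from tight to free is clockwise. The nut's mark points towards the single line. Next I'll fit poses by silhouette in both views.

```bash
cat > fit.py <<'E'
from h import *
from scipy.optimize import minimize
def box(x,y,a,lx,ly,z0,z1):
    c,s=np.cos(a),np.sin(a)
    return np.array([[x+c*i*lx/2-s*j*ly/2,y+s*i*lx/2+c*j*ly/2,z] for i in(-1,1) for j in(-1,1) for z in(z0,z1)])
def cyl(x,y,r,z0,z1):
    t=np.linspace(0,2*np.pi,48); return np.array([[x+r*np.cos(k),y+r*np.sin(k),z] for z in(z0,z1) for k in t])
def hullmask(d,P,k=4):
    h=cv2.convexHull((w2pix(d,P)*k*16+8*k-8).astype(np.int32)); m=np.zeros((480*k,640*k),np.uint8)
    cv2.fillConvexPoly(m,h,255,shift=4); return cv2.resize(m,(640,480),interpolation=cv2.INTER_AREA)/255.
def sil(ds,ms,fun,x0,step):
    def f(x): return sum(np.abs(hullmask(d,fun(x))-m).sum()/m.sum() for d,m in zip(ds,ms))
    S=np.vstack([x0]+[np.array(x0)+np.eye(len(x0))[i]*step[i] for i in range(len(x0))])
    r=minimize(f,x0,method='Nelder-Mead',options=dict(initial_simplex=S,maxiter=150,xatol=.05,fatol=1e-4)); return r.x,r.fun
def comp(m,seed):
    m=cv2.morphologyEx(m.astype(np.uint8),cv2.MORPH_CLOSE,np.ones((5,5)))
    n,l=cv2.connectedComponents(m); k=l==l[seed[1],seed[0]]
    c=cv2.findContours(k.astype(np.uint8),cv2.RETR_EXTERNAL,cv2.CHAIN_APPROX_NONE)[0]; o=np.zeros(m.shape,np.uint8); cv2.drawContours(o,c,-1,1,-1); return o
E
python3 - <<'E'
from fit import *
T,S=load('top1'),load('scene1'); T={k:T[k] for k in T};S={k:S[k] for k in S}
it,isc=T['img'].astype(int),S['img'].astype(int)
print('rim',pix2w(T,[[153.2,218.4],[182.6,211],[163.4,246.7]],115))
q=lambda u,v:[390+(u-400)*.275,130+v*.275]
print('rim scene',pix2w(S,[q(617,137),q(567,192),q(530,95)],115))
# trough
g=lambda i:i.max(2)
mt=comp(g(it)<80,(448,220)); ms=comp(g(isc)<75,(245,355)); print(mt.sum(),ms.sum())
p=pix2w(T,[[448,196]],27)[0]
for ds,m in (([T,S],[mt,ms]),([T],[mt]),([S],[ms])):
    print('trough',sil(ds,m,lambda x:box(x[0],x[1],x[2]/100,152,54,0,54),[p[0],p[1],-15],[8,8,15]))
# mat
o=lambda i:(i[:,:,0]-i[:,:,2]>35)
mt=comp(o(it),(300,238)); ms=comp(o(isc),(342,252));print(mt.sum(),ms.sum())
p=pix2w(T,[[300,238]],4)[0]
for ds,m in (([T,S],[mt,ms]),([T],[mt]),([S],[ms])):
    print('mat',sil(ds,m,lambda x:box(x[0],x[1],x[2]/100,130,130,0,4),[p[0],p[1],0],[8,8,10]))
for n,uv,z in(('mid',(303,146),70),('nl',(184,327),60),('nr',(456,322),65)): print(n,pix2w(T,[uv],z))
E
```

```text
rim [[529.792266   266.95886104 115.        ]
 [541.65876612 216.50214095 115.        ]
 [480.82010139 248.96407689 115.        ]]
rim scene [[534.42004909 268.69035568 115.        ]
 [544.83067541 220.63583701 115.        ]
 [483.67510738 251.42991808 115.        ]]
2802 2744
trough (array([ 572.84409253, -259.53710573,  -25.56593671]), np.float64(0.0998439694017711))
trough (array([ 572.82655169, -260.43828799,  -25.57572631]), np.float64(0.04713439979846328))
trough (array([ 573.78693753, -259.24529959,  -25.61492394]), np.float64(0.04087349225404448))
4339 3429
mat (array([501.03182832,  23.35327013,   2.76287444]), np.float64(0.12050740892150864))
mat (array([501.04008292,  22.31210301,   3.83396323]), np.float64(0.04005621607942555))
mat (array([501.18564109,  25.70853307,   2.1953502 ]), np.float64(0.07732775233161214))
mid [[663.77922836   9.65734179  70.        ]]
nl [[339.14365044 228.76647891  60.        ]]
nr [[ 339.96861519 -258.43679802   65.        ]]
```

Run:
```python
from fit import *
for f,th,seed in(('top1',130,(125,215)),('scene1',110,(475,175))):
    d=load(f); d={k:d[k] for k in d}; i=d['img'].astype(float); 
    c0=np.array([531.,268.])
    t=np.linspace(0,2*np.pi,72,endpoint=False)
    def prof(x,r,z=115): # mean brightness on ring
        P=np.c_[x[0]+r*np.cos(t),x[1]+r*np.sin(t),np.full(72,z)]; uv=w2pix(d,P).astype(np.float32)
        return cv2.remap(i.mean(2).astype(np.float32),uv[:,0].reshape(1,-1),uv[:,1].reshape(1,-1),cv2.INTER_LINEAR)[0]
    # maximise rim brightness minus inner side and outer side (saturating)
    def s(x): return -(np.mean(prof(x,48.5))+np.mean(prof(x,57.5))-.5*np.mean(prof(x,43.5))-.5*np.mean(prof(x,62.5)))+ .5*(prof(x,57.5).std()+prof(x,48.5).std())
    g=[(s((c0[0]+a,c0[1]+b)),c0[0]+a,c0[1]+b) for a in np.arange(-8,9,.5) for b in np.arange(-8,9,.5)]
    g.sort(); print(f,np.round(g[:4],1)); c=np.mean([k[1:] for k in g[:6]],0)
    t=np.linspace(0,2*np.pi,720,endpoint=False)
    def prof2(r):
        P=np.c_[c[0]+r*np.cos(t),c[1]+r*np.sin(t),np.full(720,115.)]; uv=w2pix(d,P).astype(np.float32)
        return cv2.remap(i.mean(2).astype(np.float32),uv[:,0].reshape(1,-1),uv[:,1].reshape(1,-1),cv2.INTER_LINEAR)[0]
    p=np.mean([prof2(r) for r in(50,52,54,56)],0); w=cv2.GaussianBlur(p.reshape(1,-1),(0,0),20)[0]-p
    for k in np.argsort(-w)[:14]: print(round(np.degrees(t[k])-360,1),round(float(w[k]),1),end='; ')
    print()
    # bar: dark-vs-bright top; bar axis by template: bar-top brightness z=119
    np.save('pics/c_'+f,c)
    if 1:
        # nut mark: darkest line in bar top, z=119
        best=[]
        for a in np.radians(np.arange(-130,-20,1)):
            r=np.linspace(8,30,12); P=np.c_[c[0]+r*np.cos(a),c[1]+r*np.sin(a),np.full(12,119.)]
            q=np.array([-np.sin(a),np.cos(a),0])
            L=[cv2.remap(i.mean(2).astype(np.float32),*[w2pix(d,P+q*k).astype(np.float32)[:,j].reshape(1,-1) for j in(0,1)],cv2.INTER_LINEAR).mean() for k in(-4.5,0,4.5)]
            best.append((.5*(L[0]+L[2])-L[1],np.degrees(a)))
        best.sort(reverse=True); print('mark',np.round(best[:4],1).tolist())
```

```text
top1 [[-145.9  531.   269. ]
 [-145.6  531.   268.5]
 [-145.4  531.5  269. ]
 [-145.3  531.5  268.5]]
-77.5 55.3; -78.0 54.2; -77.0 50.4; -78.5 48.8; -76.5 41.6; -154.5 40.3; -154.0 39.3; -79.0 38.2; -155.0 36.7; -161.5 36.4; -161.0 35.1; -153.5 33.2; -162.0 31.6; -76.0 31.1; 
mark [[50.0, -73.0], [49.7, -74.0], [47.7, -72.0], [46.2, -75.0]]
scene1 [[-138.6  532.5  270.5]
 [-138.5  532.5  271. ]
 [-138.1  532.   270.5]
 [-138.   532.   271. ]]
-77.5 61.5; -78.0 60.4; -77.0 54.9; -78.5 52.9; -76.5 43.8; -79.0 42.4; -162.5 33.8; -162.0 32.7; -163.0 31.5; -76.0 30.7; -161.5 30.5; -79.5 30.2; -155.5 28.1; -156.0 27.7; 
mark [[56.7, -74.0], [54.9, -73.0], [52.8, -75.0], [51.5, -72.0]]
```

>>> send_rows:
  commands:
    - {"translation":[0.1,-0.1,0],"twist":[0,0,-0.09]}
    - {"translation":[0.2,-0.2,0],"twist":[0,0,-0.18]}
    - {"translation":[0.3,-0.3,0],"twist":[0,0,-0.27]}
    - {"translation":[0.4,-0.4,0],"twist":[0,0,-0.36]}
    - {"translation":[0.5,-0.5,0],"twist":[0,0,-0.44]}
    - {"translation":[0.6,-0.6,0],"twist":[0,0,-0.53]}
    - {"translation":[0.7,-0.7,0],"twist":[0,0,-0.62]}
    - {"translation":[0.8,-0.8,0],"twist":[0,0,-0.71]}
    - {"translation":[0.9,-0.9,0],"twist":[0,0,-0.8]}
    - {"translation":[1,-1,0],"twist":[0,0,-0.88]}
  grip: 0

```text
t: 1.1
ee_pos: [346.4, 473.9, 404.7]
orientation: [-1.292, -2.864, -0.0]
ft_force: [1.3, -0.1, -0.1]
width: 43.6
```

>>> send_rows:
  commands:
    - {"translation":[0.1,-0.1,0],"twist":[0,0,-0.09]}
    - {"translation":[0.2,-0.2,0],"twist":[0,0,-0.18]}
    - {"translation":[0.3,-0.3,0],"twist":[0,0,-0.27]}
    - {"translation":[0.4,-0.4,0],"twist":[0,0,-0.36]}
    - {"translation":[0.5,-0.5,0],"twist":[0,0,-0.44]}
    - {"translation":[0.6,-0.6,0],"twist":[0,0,-0.53]}
    - {"translation":[0.7,-0.7,0],"twist":[0,0,-0.62]}
    - {"translation":[0.8,-0.8,0],"twist":[0,0,-0.71]}
    - {"translation":[0.9,-0.9,0],"twist":[0,0,-0.8]}
    - {"translation":[1,-1,0],"twist":[0,0,-0.88]}

```text
t: 2.1
ee_pos: [446.4, 373.9, 404.7]
orientation: [-1.885, -2.513, -0.0]
ft_force: [0.4, 1.0, -0.1]
width: 43.8
```

>>> send_rows:
  commands:
    - {"translation":[0.1,-0.1,0],"twist":[0,0,0]}
    - {"translation":[0.2,-0.2,0],"twist":[0,0,0]}
    - {"translation":[0.3,-0.3,0],"twist":[0,0,0]}
    - {"translation":[0.4,-0.4,0],"twist":[0,0,0]}
    - {"translation":[0.5,-0.55,0],"twist":[0,0,0]}
    - {"translation":[0.6,-0.65,0],"twist":[0,0,0]}
    - {"translation":[0.7,-0.75,0],"twist":[0,0,0]}
    - {"translation":[0.8,-0.85,0],"twist":[0,0,0]}
    - {"translation":[0.86,-0.95,0],"twist":[0,0,0]}
    - {"translation":[0.86,-1,0],"twist":[0,0,0]}

```text
t: 3.1
ee_pos: [532.3, 273.7, 404.6]
orientation: [1.882, 2.515, 0.0]
ft_force: [0.8, 0.9, 0.6]
width: 43.8
```

```bash
cat > st.py <<'E'
from h import *
from scipy.spatial.transform import Rotation as R
o=ctrl.get_obs(); M=R.from_rotvec(o['orientation']).as_matrix()
print('t',o['t'],'p',np.round(o['ee_pos'],1),'jaw',np.round(np.degrees(np.arctan2(M[1,1],M[0,1])),1),'z',np.round(M[:,2],3),'F',np.round(o['ft_force'],1),'M',np.round(o['moment'],2),'w',round(o['width'],1),'q6',round(o['qpos'][5],2))
E
python3 st.py
```

```text
t 3.1 p [532.3 273.7 404.6] jaw 16.4 z [ 0. -0. -1.] F [0.8 0.9 0.6] M [-0.07  0.03  0.05] w 43.8 q6 0.17
```

>>> send_rows:
  commands:
    - {"translation":[0,-0.02,-0.1],"twist":[0,0,0]}
    - {"translation":[-0.01,-0.04,-0.2],"twist":[0,0,0]}
    - {"translation":[-0.01,-0.04,-0.3],"twist":[0,0,0]}
    - {"translation":[-0.01,-0.04,-0.4],"twist":[0,0,0]}
    - {"translation":[-0.01,-0.04,-0.5],"twist":[0,0,0]}
    - {"translation":[-0.01,-0.04,-0.6],"twist":[0,0,0]}
    - {"translation":[-0.01,-0.04,-0.7],"twist":[0,0,0]}
    - {"translation":[-0.01,-0.04,-0.76],"twist":[0,0,0]}
    - {"translation":[-0.01,-0.04,-0.8],"twist":[0,0,0]}
    - {"translation":[-0.01,-0.04,-0.8],"twist":[0,0,0]}

```text
t: 4.1
ee_pos: [530.5, 270.7, 324.1]
orientation: [-1.881, -2.516, 0.001]
ft_force: [-0.7, 0.4, -0.7]
width: 43.3
```

```bash
python3 st.py
python3 - <<'E'
from h import *
a=snap('top','top2')['img'][150:290,90:240,::-1]; b=snap('scene','scene2')['img'][80:240,370:530,::-1]
e=lambda c:cv2.resize(np.clip(c*1.5,0,255).astype(np.uint8),(400,400),interpolation=cv2.INTER_CUBIC)
cv2.imwrite('pics/c2.png',np.hstack([e(a),e(b)]))
E
```

```text
t 4.1 p [530.5 270.7 324.1] jaw 16.4 z [-0.001 -0.    -1.   ] F [-0.7  0.4 -0.7] M [-0.05  0.03 -0.04] w 43.3 q6 0.16
```

View pics/c2.png

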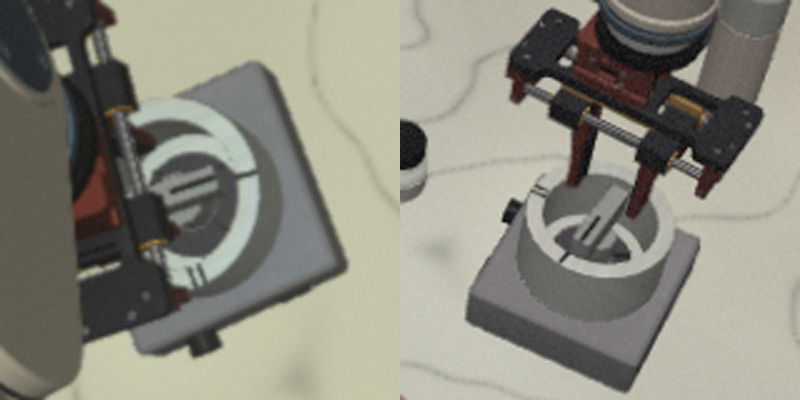

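Crop 2 shows the fingers straddling the bar inside the bowl, with the bar at about (600,225) in the scene crop between tips at (575,180) and (637,212). I'll go down and close.

>>> send_rows:
  commands:
    - {"translation":[0,0,-0.06],"twist":[0,0,0]}
    - {"translation":[0,0,-0.12],"twist":[0,0,0]}
    - {"translation":[0,0,-0.18],"twist":[0,0,0]}
    - {"translation":[0,0,-0.24],"twist":[0,0,0]}
    - {"translation":[0,0,-0.3],"twist":[0,0,0]}
    - {"translation":[0,0,-0.36],"twist":[0,0,0]}
    - {"translation":[0,0,-0.41],"twist":[0,0,0]}
    - {"translation":[0,0,-0.45],"twist":[0,0,0]}
    - {"translation":[0,0,-0.46],"twist":[0,0,0]}
    - {"translation":[0,0,-0.46],"twist":[0,0,0]}

```text
t: 5.2
ee_pos: [530.6, 270.7, 278.5]
orientation: [-1.881, -2.516, 0.0]
ft_force: [-0.0, -0.6, -0.4]
width: 44.0
```

>>> send_rows:
  commands:
    - {"translation":[0,0,0],"twist":[0,0,0]}
    - {"translation":[0,0,0],"twist":[0,0,0]}
    - {"translation":[0,0,0],"twist":[0,0,0]}
    - {"translation":[0,0,0],"twist":[0,0,0]}
    - {"translation":[0,0,0],"twist":[0,0,0]}
    - {"translation":[0,0,0],"twist":[0,0,0]}
    - {"translation":[0,0,0],"twist":[0,0,0]}
    - {"translation":[0,0,0],"twist":[0,0,0]}
    - {"translation":[0,0,0],"twist":[0,0,0]}
    - {"translation":[0,0,0],"twist":[0,0,0]}
  grip: 1

```text
t: 6.2
ee_pos: [530.8, 270.8, 278.9]
orientation: [1.881, 2.516, 0.002]
ft_force: [3.8, 1.2, 2.1]
width: 16.0
```

```bash
python3 st.py
```

```text
t 6.2 p [530.8 270.8 278.9] jaw 16.4 z [ 0.001  0.    -1.   ] F [3.8 1.2 2.1] M [ 0.13 -0.47 -0.07] w 16.0 q6 0.16
```

>>> send_rows:
  commands:
    - {"translation":[0,0,0],"twist":[0,0,-0.1]}
    - {"translation":[0.01,0,0],"twist":[0,0,-0.2]}
    - {"translation":[0.01,0,0],"twist":[0,0,-0.3]}
    - {"translation":[0.01,0,0],"twist":[0,0,-0.4]}
    - {"translation":[0.01,0,0],"twist":[0,0,-0.5]}
    - {"translation":[0.01,0,0],"twist":[0,0,-0.6]}
    - {"translation":[0.01,0,0],"twist":[0,0,-0.7]}
    - {"translation":[0.01,0,0],"twist":[0,0,-0.8]}
    - {"translation":[0.01,0,0],"twist":[0,0,-0.9]}
    - {"translation":[0.01,0,0],"twist":[0,0,-1]}

```text
t: 7.2
ee_pos: [531.1, 270.6, 278.9]
orientation: [-2.447, -1.97, 0.002]
ft_force: [-0.4, -1.0, 5.0]
width: 15.6
```

```bash
python3 st.py
```

```text
t 7.2 p [531.1 270.6 278.9] jaw -12.3 z [-0.001 -0.001 -1.   ] F [-0.4 -1.   5. ] M [-0.08  0.23  0.02] w 15.6 q6 0.67
```

Forces are low, so I'll carry on turning.

>>> send_rows:
  commands:
    - {"translation":[0,0,0],"twist":[0,0,-0.1]}
    - {"translation":[0,0,0],"twist":[0,0,-0.2]}
    - {"translation":[0,0,0],"twist":[0,0,-0.3]}
    - {"translation":[0,0,0],"twist":[0,0,-0.4]}
    - {"translation":[0,0,0],"twist":[0,0,-0.5]}
    - {"translation":[0,0,0],"twist":[0,0,-0.6]}
    - {"translation":[0,0,0],"twist":[0,0,-0.7]}
    - {"translation":[0,0,0],"twist":[0,0,-0.8]}
    - {"translation":[0,0,0],"twist":[0,0,-0.9]}
    - {"translation":[0,0,0],"twist":[0,0,-1]}

```text
t: 8.2
ee_pos: [531.0, 270.6, 278.9]
orientation: [-2.858, -1.304, 0.003]
ft_force: [-1.5, -0.6, 5.8]
width: 15.8
```

>>> send_rows:
  commands:
    - {"translation":[0,0,0],"twist":[0,0,-0.12]}
    - {"translation":[0,0,0],"twist":[0,0,-0.24]}
    - {"translation":[0,0,0],"twist":[0,0,-0.36]}
    - {"translation":[0,0,0],"twist":[0,0,-0.48]}
    - {"translation":[0,0,0],"twist":[0,0,-0.6]}
    - {"translation":[0,0,0],"twist":[0,0,-0.72]}
    - {"translation":[0,0,0],"twist":[0,0,-0.84]}
    - {"translation":[0,0,0],"twist":[0,0,-0.95]}
    - {"translation":[0,0,0],"twist":[0,0,-0.95]}
    - {"translation":[0,0,0],"twist":[0,0,-0.95]}

```text
t: 9.2
ee_pos: [531.0, 270.7, 278.9]
orientation: [3.084, 0.597, -0.002]
ft_force: [-1.1, 0.2, 5.7]
width: 16.0
```

```bash
python3 st.py
python3 - <<'E'
from h import *
a=snap('top','top3')['img'][150:290,90:240,::-1]; b=snap('scene','scene3')['img'][80:240,370:530,::-1]
e=lambda c:cv2.resize(np.clip(c*1.5,0,255).astype(np.uint8),(400,400),interpolation=cv2.INTER_CUBIC)
cv2.imwrite('pics/c3.png',np.hstack([e(a),e(b)]))
E
```

```text
t 9.2 p [531.  270.7 278.9] jaw -68.1 z [-0.002 -0.    -1.   ] F [-1.1  0.2  5.7] M [ 0.08  0.32 -0.07] w 16.0 q6 1.64
```

View pics/c3.png

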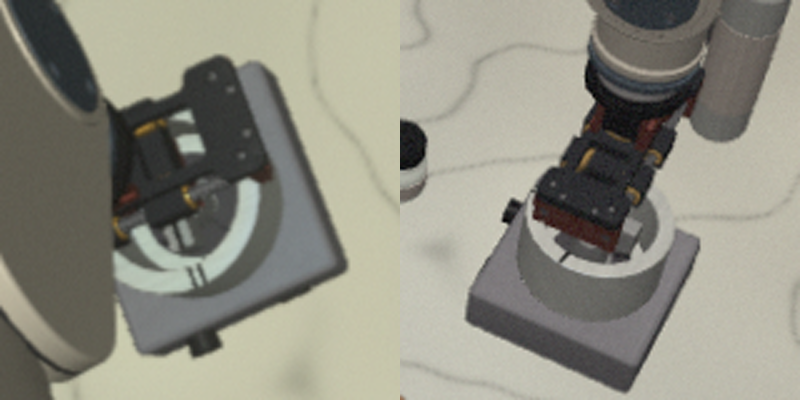

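In crop 3 the marked bar end, near (182,238), points at the double line near (197,275). That agrees with the jaw angle: -68.1° puts the mark at -158°. Lifting now.

>>> send_rows:
  commands:
    - {"translation":[0,0,0.04],"twist":[0,0,0]}
    - {"translation":[0,0,0.1],"twist":[0,0,0]}
    - {"translation":[0,0,0.18],"twist":[0,0,0]}
    - {"translation":[0,0,0.26],"twist":[0,0,0]}
    - {"translation":[0,0,0.34],"twist":[0,0,0]}
    - {"translation":[0,0,0.42],"twist":[0,0,0]}
    - {"translation":[0,0,0.5],"twist":[0,0,0]}
    - {"translation":[0,0,0.58],"twist":[0,0,0]}
    - {"translation":[0,0,0.65],"twist":[0,0,0]}
    - {"translation":[0,0,0.65],"twist":[0,0,0]}

```text
t: 10.3
ee_pos: [531.9, 270.9, 344.9]
orientation: [-3.084, -0.598, -0.003]
ft_force: [-0.5, 0.0, -1.9]
width: 15.8
```

```bash
python3 st.py
```

```text
t 10.3 p [531.9 270.9 344.9] jaw -68.1 z [ 0.002  0.001 -1.   ] F [-0.5  0.  -1.9] M [-0.09  0.19  0.01] w 15.8 q6 1.64
```

>>> send_rows:
  commands:
    - {"translation":[-0.01,-0.08,0],"twist":[0,0,-0.06]}
    - {"translation":[-0.02,-0.16,0],"twist":[0,0,-0.12]}
    - {"translation":[-0.03,-0.24,0],"twist":[0,0,-0.19]}
    - {"translation":[-0.04,-0.32,0],"twist":[0,0,-0.25]}
    - {"translation":[-0.05,-0.41,0],"twist":[0,0,-0.32]}
    - {"translation":[-0.06,-0.5,0],"twist":[0,0,-0.38]}
    - {"translation":[-0.07,-0.59,0],"twist":[0,0,-0.45]}
    - {"translation":[-0.08,-0.68,0],"twist":[0,0,-0.51]}
    - {"translation":[-0.09,-0.76,0],"twist":[0,0,-0.58]}
    - {"translation":[-0.1,-0.84,0],"twist":[0,0,-0.64]}

```text
t: 11.3
ee_pos: [521.5, 186.0, 343.7]
orientation: [-3.14, -0.094, -0.0]
ft_force: [-0.4, 0.7, -2.6]
width: 15.5
```

>>> send_rows:
  commands:
    - {"translation":[-0.01,-0.08,0],"twist":[0,0,-0.06]}
    - {"translation":[-0.02,-0.16,0],"twist":[0,0,-0.12]}
    - {"translation":[-0.03,-0.24,0],"twist":[0,0,-0.19]}
    - {"translation":[-0.04,-0.32,0],"twist":[0,0,-0.25]}
    - {"translation":[-0.05,-0.41,0],"twist":[0,0,-0.32]}
    - {"translation":[-0.06,-0.5,0],"twist":[0,0,-0.38]}
    - {"translation":[-0.07,-0.59,0],"twist":[0,0,-0.45]}
    - {"translation":[-0.08,-0.68,0],"twist":[0,0,-0.51]}
    - {"translation":[-0.09,-0.76,0],"twist":[0,0,-0.58]}
    - {"translation":[-0.1,-0.84,0],"twist":[0,0,-0.64]}

```text
t: 12.3
ee_pos: [511.5, 102.0, 343.7]
orientation: [-3.115, 0.407, -0.0]
ft_force: [0.8, -0.2, -1.5]
width: 15.8
```

>>> send_rows:
  commands:
    - {"translation":[-0.01,-0.08,-0.06],"twist":[0,0,0]}
    - {"translation":[-0.02,-0.16,-0.12],"twist":[0,0,0]}
    - {"translation":[-0.03,-0.24,-0.18],"twist":[0,0,0]}
    - {"translation":[-0.04,-0.32,-0.24],"twist":[0,0,0]}
    - {"translation":[-0.05,-0.41,-0.3],"twist":[0,0,0]}
    - {"translation":[-0.06,-0.5,-0.36],"twist":[0,0,0]}
    - {"translation":[-0.07,-0.59,-0.42],"twist":[0,0,0]}
    - {"translation":[-0.08,-0.68,-0.48],"twist":[0,0,0]}
    - {"translation":[-0.09,-0.74,-0.54],"twist":[0,0,0]}
    - {"translation":[-0.1,-0.79,-0.6],"twist":[0,0,0]}

```text
t: 13.3
ee_pos: [501.5, 23.1, 283.2]
orientation: [-3.116, 0.403, -0.0]
ft_force: [0.6, -0.6, -2.6]
width: 15.7
```

```bash
python3 st.py
```

```text
t 13.3 p [501.5  23.1 283.2] jaw -104.8 z [ 0.  0. -1.] F [ 0.6 -0.6 -2.6] M [-0.02  0.18  0.01] w 15.7 q6 1.85
```

>>> send_rows:
  commands:
    - {"translation":[0,0,-0.09],"twist":[0,0,0]}
    - {"translation":[0,0,-0.18],"twist":[0,0,0]}
    - {"translation":[0,0,-0.27],"twist":[0,0,0]}
    - {"translation":[0,0,-0.36],"twist":[0,0,0]}
    - {"translation":[0,0,-0.45],"twist":[0,0,0]}
    - {"translation":[0,0,-0.53],"twist":[0,0,0]}
    - {"translation":[0,0,-0.59],"twist":[0,0,0]}
    - {"translation":[0,0,-0.63],"twist":[0,0,0]}
    - {"translation":[0,0,-0.65],"twist":[0,0,0]}
    - {"translation":[0,0,-0.66],"twist":[0,0,0]}

```text
t: 14.3
ee_pos: [501.6, 23.7, 217.6]
orientation: [-3.116, 0.403, -0.0]
ft_force: [0.4, -1.0, -2.6]
width: 15.8
```

```bash
python3 st.py
```

```text
t 14.3 p [501.6  23.7 217.6] jaw -104.7 z [ 0.  0. -1.] F [ 0.4 -1.  -2.6] M [ 0.04  0.13 -0.03] w 15.8 q6 1.85
```

>>> send_rows:
  commands:
    - {"translation":[0,0,-0.004],"twist":[0,0,0]}
    - {"translation":[0,0,-0.008],"twist":[0,0,0]}
    - {"translation":[0,0,-0.012],"twist":[0,0,0]}
    - {"translation":[0,0,-0.016],"twist":[0,0,0]}
    - {"translation":[0,0,-0.02],"twist":[0,0,0]}
    - {"translation":[0,0,-0.022],"twist":[0,0,0]}
    - {"translation":[0,0,-0.024],"twist":[0,0,0]}
    - {"translation":[0,0,-0.026],"twist":[0,0,0]}
    - {"translation":[0,0,-0.026],"twist":[0,0,0]}
    - {"translation":[0,0,-0.026],"twist":[0,0,0]}

```text
t: 15.3
ee_pos: [501.6, 23.7, 215.8]
orientation: [-3.116, 0.403, -0.001]
ft_force: [-2.0, 0.3, 9.0]
width: 15.5
```

```bash
python3 st.py
```

```text
t 15.3 p [501.6  23.7 215.8] jaw -104.7 z [ 0.  0. -1.] F [-2.   0.3  9. ] M [-0.06  0.66  0.01] w 15.5 q6 1.85
```

The nut touches the mat. Releasing and raising.

>>> send_rows:
  commands:
    - {"translation":[0,0,0],"twist":[0,0,0]}
    - {"translation":[0,0,0],"twist":[0,0,0]}
    - {"translation":[0,0,0],"twist":[0,0,0]}
    - {"translation":[0,0,0],"twist":[0,0,0]}
    - {"translation":[0,0,0],"twist":[0,0,0]}
    - {"translation":[0,0,0],"twist":[0,0,0]}
    - {"translation":[0,0,0.1],"twist":[0,0,0]}
    - {"translation":[0,0,0.2],"twist":[0,0,0]}
    - {"translation":[0,0,0.3],"twist":[0,0,0]}
    - {"translation":[0,0,0.4],"twist":[0,0,0]}
  grip: -1

```text
t: 16.3
ee_pos: [501.7, 23.7, 256.4]
orientation: [-3.116, 0.403, -0.001]
ft_force: [-0.1, -0.7, -0.1]
width: 87.3
```

>>> send_rows:
  commands:
    - {"translation":[0,0,0.1],"twist":[0,0,0]}
    - {"translation":[0,0,0.2],"twist":[0,0,0.1]}
    - {"translation":[0,0,0.3],"twist":[0,0,0.2]}
    - {"translation":[0,0,0.4],"twist":[0,0,0.32]}
    - {"translation":[0,0,0.5],"twist":[0,0,0.44]}
    - {"translation":[0,0,0.6],"twist":[0,0,0.56]}
    - {"translation":[0,0,0.6],"twist":[0,0,0.68]}
    - {"translation":[0,0,0.6],"twist":[0,0,0.8]}
    - {"translation":[0,0,0.6],"twist":[0,0,0.9]}
    - {"translation":[0,0,0.6],"twist":[0,0,1]}

```text
t: 17.3
ee_pos: [501.5, 23.7, 315.8]
orientation: [3.118, 0.384, 0.001]
ft_force: [0.3, 0.5, 0.1]
width: 87.8
```

>>> send_rows:
  commands:
    - {"translation":[0,0,0],"twist":[0,0,0.1]}
    - {"translation":[0,0,0],"twist":[0,0,0.2]}
    - {"translation":[0,0,0],"twist":[0,0,0.3]}
    - {"translation":[0,0,0],"twist":[0,0,0.4]}
    - {"translation":[0,0,0],"twist":[0,0,0.5]}
    - {"translation":[0,0,0],"twist":[0,0,0.6]}
    - {"translation":[0,0,0],"twist":[0,0,0.7]}
    - {"translation":[0,0,0],"twist":[0,0,0.8]}
    - {"translation":[0,0,0],"twist":[0,0,0.9]}
    - {"translation":[0,0,0],"twist":[0,0,1]}

```text
t: 18.3
ee_pos: [501.5, 23.7, 315.8]
orientation: [2.926, 1.143, 0.001]
ft_force: [0.1, -0.1, -0.6]
width: 87.7
```

>>> send_rows:
  commands:
    - {"translation":[0,0,0],"twist":[0,0,0.1]}
    - {"translation":[0,0,0],"twist":[0,0,0.2]}
    - {"translation":[0,0,0],"twist":[0,0,0.3]}
    - {"translation":[0,0,0],"twist":[0,0,0.4]}
    - {"translation":[0,0,0],"twist":[0,0,0.5]}
    - {"translation":[0,0,0],"twist":[0,0,0.6]}
    - {"translation":[0,0,0],"twist":[0,0,0.7]}
    - {"translation":[0,0,0],"twist":[0,0,0.8]}
    - {"translation":[0,0,0],"twist":[0,0,0.9]}
    - {"translation":[0,0,0],"twist":[0,0,1]}

```text
t: 19.3
ee_pos: [501.5, 23.7, 315.8]
orientation: [2.552, 1.831, 0.001]
ft_force: [-0.4, -0.4, 0.3]
width: 87.9
```

```bash
python3 st.py
python3 - <<'E'
from h import *
a=snap('top','top4')['img'][:,:,::-1]; b=snap('scene','scene4')['img'][:,:,::-1]
e=lambda c:cv2.resize(np.clip(c*1.5,0,255).astype(np.uint8),(400,400),interpolation=cv2.INTER_CUBIC)
cv2.imwrite('pics/c4.png',np.hstack([e(a[180:290,250:360]),e(b[160:320,270:430])]))
E
```

```text
t 19.3 p [501.5  23.7 315.8] jaw -18.7 z [ 0.  0. -1.] F [-0.4 -0.4  0.3] M [-0.09  0.04  0.05] w 87.9 q6 0.35
```

View pics/c4.png

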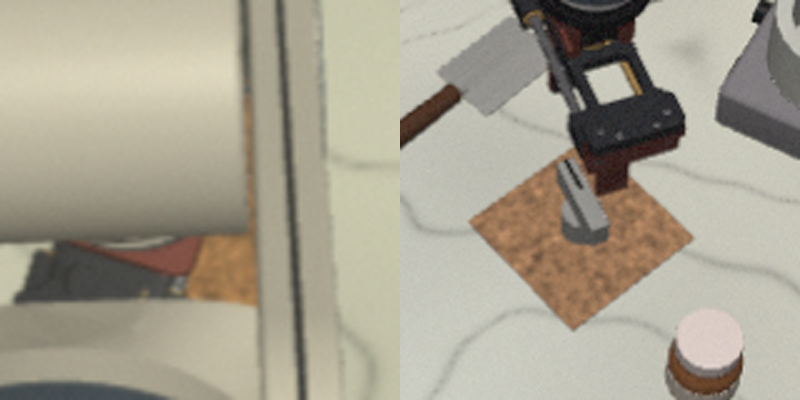

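Crop 4 shows the nut standing upright near the middle of the mat. Its bar top runs from about (566,161) to (597,226) in the scene crop. Measuring that.

Run:
```python
from h import *
d=load('scene4'); q=lambda u,v:[270+(u-400)/2.5,160+v/2.5]
P=pix2w(d,[q(566,161),q(598,227)],56); print(P,np.linalg.norm(P[1]-P[0]),np.degrees(np.arctan2(*(P[1]-P[0])[1::-1])),P.mean(0))
# expected bar outline from grip: centre 501.6,23.7, angle -14.8, z 56
for a,c in((-14.8,(501.6,23.7)),):
    u=np.array([np.cos(np.radians(a)),np.sin(np.radians(a))]);v=np.array([-u[1],u[0]])
    p=w2pix(d,[[*(np.array(c)+i*34*u+j*8*v),56] for i,j in((-1,-1),(-1,1),(1,-1),(1,1))]); print(np.round((p-[270,160])*2.5+[400,0]))
```

```text
[[471.58380467  33.16902513  56.        ]
 [533.78180847  14.61156607  56.        ]] 64.90740298694716 -16.613051868923268 [502.68280657  23.8902956   56.        ]
[[554. 162.]
 [572. 156.]
 [589. 231.]
 [609. 224.]]
```

>>> send_rows:
  commands:
    - {"translation":[0,0,-0.05],"twist":[0,0,0.07]}
    - {"translation":[0,0,-0.1],"twist":[0,0,0.13]}
    - {"translation":[0,0,-0.2],"twist":[0,0,0.13]}
    - {"translation":[0,0,-0.3],"twist":[0,0,0.13]}
    - {"translation":[0,0,-0.4],"twist":[0,0,0.13]}
    - {"translation":[0,0,-0.5],"twist":[0,0,0.13]}
    - {"translation":[0,0,-0.6],"twist":[0,0,0.13]}
    - {"translation":[0,0,-0.65],"twist":[0,0,0.13]}
    - {"translation":[0,0,-0.68],"twist":[0,0,0.13]}
    - {"translation":[0,0,-0.68],"twist":[0,0,0.13]}

```text
t: 20.4
ee_pos: [501.5, 23.7, 246.7]
orientation: [-2.493, -1.911, 0.001]
ft_force: [0.3, -0.4, -0.1]
width: 87.9
```

```bash
python3 st.py
python3 - <<'E'
from h import *
b=snap('scene','scene5')['img'][:,:,::-1]
e=lambda c:cv2.resize(np.clip(c*1.5,0,255).astype(np.uint8),(480,480),interpolation=cv2.INTER_CUBIC)
cv2.imwrite('pics/c5.png',e(b[180:280,290:390]))
E
```

```text
t 20.4 p [501.5  23.7 246.7] jaw -15.1 z [-0.001 -0.    -1.   ] F [ 0.3 -0.4 -0.1] M [-0.08  0.07  0.01] w 87.9 q6 0.29
```

View pics/c5.png

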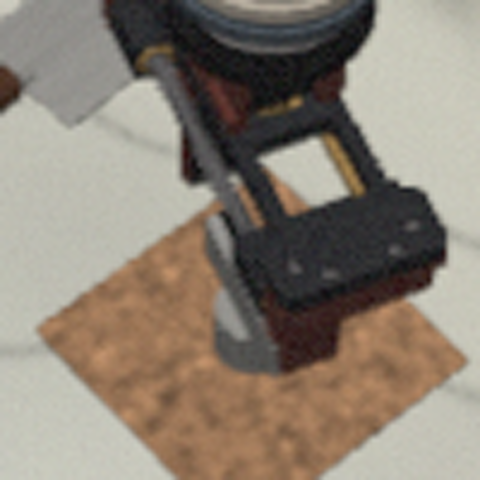

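The near finger is at about (305,345) in the crop, just beyond the bar's near end and still above it. I'll go down and grip the ends.

>>> send_rows:
  commands:
    - {"translation":[0,0,-0.04],"twist":[0,0,0]}
    - {"translation":[0,0,-0.08],"twist":[0,0,0]}
    - {"translation":[0,0,-0.13],"twist":[0,0,0]}
    - {"translation":[0,0,-0.18],"twist":[0,0,0]}
    - {"translation":[0,0,-0.23],"twist":[0,0,0]}
    - {"translation":[0,0,-0.28],"twist":[0,0,0]}
    - {"translation":[0,0,-0.33],"twist":[0,0,0]}
    - {"translation":[0,0,-0.37],"twist":[0,0,0]}
    - {"translation":[0,0,-0.4],"twist":[0,0,0]}
    - {"translation":[0,0,-0.4],"twist":[0,0,0]}

```text
t: 21.45
ee_pos: [501.4, 23.7, 206.6]
orientation: [-2.493, -1.911, 0.001]
ft_force: [-0.6, -0.4, 0.4]
width: 87.8
```

>>> send_rows:
  commands:
    - {"translation":[0,0,0],"twist":[0,0,0]}
    - {"translation":[0,0,0],"twist":[0,0,0]}
    - {"translation":[0,0,0],"twist":[0,0,0]}
    - {"translation":[0,0,0],"twist":[0,0,0]}
    - {"translation":[0,0,0],"twist":[0,0,0]}
    - {"translation":[0,0,0],"twist":[0,0,0]}
    - {"translation":[0,0,0],"twist":[0,0,0]}
    - {"translation":[0,0,0],"twist":[0,0,0]}
    - {"translation":[0,0,0],"twist":[0,0,0]}
    - {"translation":[0,0,0],"twist":[0,0,0]}
  grip: 1

```text
t: 22.45
ee_pos: [501.5, 23.8, 207.3]
orientation: [-2.493, -1.911, 0.0]
ft_force: [-2.1, 0.3, 5.3]
width: 68.0
```

```bash
python3 st.py
```

```text
t 22.45 p [501.5  23.8 207.3] jaw -15.1 z [-0.  0. -1.] F [-2.1  0.3  5.3] M [ 0.09  0.47 -0.  ] w 68.0 q6 0.29
```

>>> send_rows:
  commands:
    - {"translation":[0,0,0.05],"twist":[0,0,0]}
    - {"translation":[0,0,0.13],"twist":[0,0,0]}
    - {"translation":[0,0,0.22],"twist":[0,0,0]}
    - {"translation":[0,0,0.31],"twist":[0,0,0]}
    - {"translation":[0,0,0.4],"twist":[0,0,0]}
    - {"translation":[0,0,0.5],"twist":[0,0,0]}
    - {"translation":[0,0,0.6],"twist":[0,0,0]}
    - {"translation":[0,0,0.7],"twist":[0,0,0]}
    - {"translation":[0,0,0.77],"twist":[0,0,0]}
    - {"translation":[0,0,0.8],"twist":[0,0,0]}

```text
t: 23.45
ee_pos: [501.7, 23.7, 288.0]
orientation: [2.493, 1.91, 0.002]
ft_force: [-0.2, 0.4, -2.6]
width: 67.5
```

>>> send_rows:
  commands:
    - {"translation":[0.02,-0.06,0],"twist":[0,0,0]}
    - {"translation":[0.04,-0.14,0],"twist":[0,0,0]}
    - {"translation":[0.06,-0.24,0],"twist":[0,0,0]}
    - {"translation":[0.09,-0.35,0],"twist":[0,0,0]}
    - {"translation":[0.12,-0.46,0],"twist":[0,0,0]}
    - {"translation":[0.14,-0.57,0],"twist":[0,0,0]}
    - {"translation":[0.17,-0.68,0],"twist":[0,0,0]}
    - {"translation":[0.2,-0.79,0],"twist":[0,0,0]}
    - {"translation":[0.22,-0.89,0],"twist":[0,0,0]}
    - {"translation":[0.25,-0.98,0],"twist":[0,0,0]}

```text
t: 24.45
ee_pos: [526.6, -75.2, 287.0]
orientation: [-2.494, -1.911, 0.0]
ft_force: [0.8, -0.6, -2.3]
width: 67.8
```

>>> send_rows:
  commands:
    - {"translation":[0.02,-0.1,0],"twist":[0,0,0]}
    - {"translation":[0.05,-0.2,0],"twist":[0,0,0]}
    - {"translation":[0.07,-0.3,0],"twist":[0,0,0]}
    - {"translation":[0.1,-0.4,0],"twist":[0,0,0]}
    - {"translation":[0.12,-0.5,0],"twist":[0,0,0]}
    - {"translation":[0.15,-0.6,0],"twist":[0,0,0]}
    - {"translation":[0.17,-0.7,0],"twist":[0,0,0]}
    - {"translation":[0.2,-0.8,0],"twist":[0,0,0]}
    - {"translation":[0.22,-0.9,0],"twist":[0,0,0]}
    - {"translation":[0.25,-1,0],"twist":[0,0,0]}

```text
t: 25.45
ee_pos: [551.7, -175.1, 287.0]
orientation: [-2.493, -1.911, 0.0]
ft_force: [0.4, 0.5, -2.8]
width: 67.9
```

>>> send_rows:
  commands:
    - {"translation":[0.02,-0.1,0],"twist":[0,0,0]}
    - {"translation":[0.04,-0.2,0],"twist":[0,0,0]}
    - {"translation":[0.07,-0.3,0],"twist":[0,0,0]}
    - {"translation":[0.1,-0.4,0],"twist":[0,0,0]}
    - {"translation":[0.12,-0.5,0],"twist":[0,0,0]}
    - {"translation":[0.15,-0.6,0],"twist":[0,0,0.01]}
    - {"translation":[0.18,-0.7,0],"twist":[0,0,0.01]}
    - {"translation":[0.2,-0.77,0],"twist":[0,0,0.02]}
    - {"translation":[0.21,-0.83,0],"twist":[0,0,0.02]}
    - {"translation":[0.21,-0.86,0],"twist":[0,0,0.02]}

```text
t: 26.45
ee_pos: [572.7, -260.8, 287.1]
orientation: [2.484, 1.923, 0.0]
ft_force: [-0.2, -0.0, -2.5]
width: 67.7
```

```bash
python3 st.py
python3 - <<'E'
from h import *
a=snap('top','top6')['img'][:,:,::-1]; b=snap('scene','scene6')['img'][:,:,::-1]
e=lambda c:cv2.resize(np.clip(c*1.7,0,255).astype(np.uint8),(400,400),interpolation=cv2.INTER_CUBIC)
cv2.imwrite('pics/c6.png',np.hstack([e(a[140:260,380:500]),e(b[290:410,180:300])]))
E
```

```text
t 26.45 p [ 572.7 -260.8  287.1] jaw -14.5 z [ 0. -0. -1.] F [-0.2 -0.  -2.5] M [-0.11  0.07  0.03] w 67.7 q6 -0.19
```

View pics/c6.png

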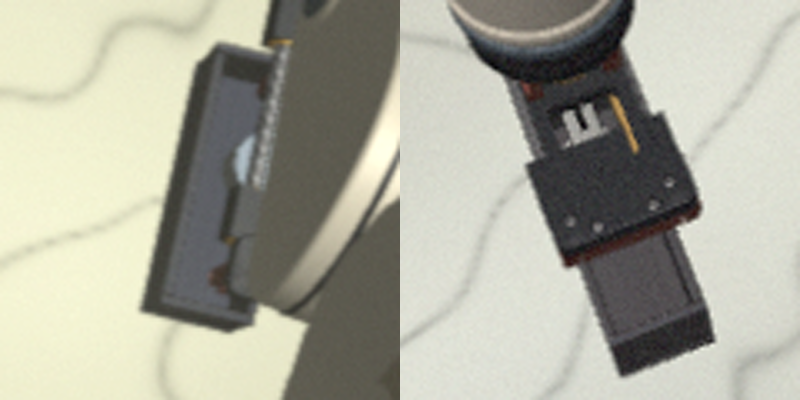

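Crop 6 shows the gripper lined up along the trough with the nut hub inside its outline, at (250,160) in the top crop. Lowering.

>>> send_rows:
  commands:
    - {"translation":[0,0.008,-0.05],"twist":[0,0,0]}
    - {"translation":[0,0.008,-0.12],"twist":[0,0,0]}
    - {"translation":[0,0.008,-0.19],"twist":[0,0,0]}
    - {"translation":[0,0.008,-0.26],"twist":[0,0,0]}
    - {"translation":[0,0.008,-0.33],"twist":[0,0,0]}
    - {"translation":[0,0.008,-0.4],"twist":[0,0,0]}
    - {"translation":[0,0.008,-0.46],"twist":[0,0,0]}
    - {"translation":[0,0.008,-0.52],"twist":[0,0,0]}
    - {"translation":[0,0.008,-0.57],"twist":[0,0,0]}
    - {"translation":[0,0.008,-0.6],"twist":[0,0,0]}

```text
t: 27.55
ee_pos: [572.5, -259.5, 226.5]
orientation: [-2.484, -1.923, 0.0]
ft_force: [-0.5, -0.6, -1.7]
width: 67.9
```

```bash
python3 st.py
```

```text
t 27.55 p [ 572.5 -259.5  226.5] jaw -14.5 z [-0.  0. -1.] F [-0.5 -0.6 -1.7] M [-0.07  0.07  0.02] w 67.9 q6 -0.19
```

Nothing touches yet. Down 16 mm more.

>>> send_rows:
  commands:
    - {"translation":[0,0,-0.03],"twist":[0,0,0]}
    - {"translation":[0,0,-0.06],"twist":[0,0,0]}
    - {"translation":[0,0,-0.09],"twist":[0,0,0]}
    - {"translation":[0,0,-0.11],"twist":[0,0,0]}
    - {"translation":[0,0,-0.13],"twist":[0,0,0]}
    - {"translation":[0,0,-0.14],"twist":[0,0,0]}
    - {"translation":[0,0,-0.15],"twist":[0,0,0]}
    - {"translation":[0,0,-0.16],"twist":[0,0,0]}
    - {"translation":[0,0,-0.16],"twist":[0,0,0]}
    - {"translation":[0,0,-0.16],"twist":[0,0,0]}

```text
t: 28.55
ee_pos: [572.6, -259.5, 211.1]
orientation: [2.484, 1.923, 0.0]
ft_force: [0.5, -0.1, -2.5]
width: 67.5
```

```bash
python3 st.py
```

```text
t 28.55 p [ 572.6 -259.5  211.1] jaw -14.5 z [ 0. -0. -1.] F [ 0.5 -0.1 -2.5] M [-0.07  0.09  0.02] w 67.5 q6 -0.19
```

>>> send_rows:
  commands:
    - {"translation":[0,0,-0.004],"twist":[0,0,0]}
    - {"translation":[0,0,-0.008],"twist":[0,0,0]}
    - {"translation":[0,0,-0.012],"twist":[0,0,0]}
    - {"translation":[0,0,-0.016],"twist":[0,0,0]}
    - {"translation":[0,0,-0.02],"twist":[0,0,0]}
    - {"translation":[0,0,-0.022],"twist":[0,0,0]}
    - {"translation":[0,0,-0.024],"twist":[0,0,0]}
    - {"translation":[0,0,-0.026],"twist":[0,0,0]}
    - {"translation":[0,0,-0.026],"twist":[0,0,0]}
    - {"translation":[0,0,-0.026],"twist":[0,0,0]}

```text
t: 29.55
ee_pos: [572.5, -259.5, 209.3]
orientation: [2.484, 1.923, 0.0]
ft_force: [-3.5, 0.5, 7.8]
width: 67.6
```

```bash
python3 st.py
```

```text
t 29.55 p [ 572.5 -259.5  209.3] jaw -14.5 z [ 0. -0. -1.] F [-3.5  0.5  7.8] M [ 0.2   0.66 -0.04] w 67.6 q6 -0.19
```

The nut touches the floor at the expected height. Opening, then straight up and aside.

>>> send_rows:
  commands:
    - {"translation":[0,0,0],"twist":[0,0,0]}
    - {"translation":[0,0,0],"twist":[0,0,0]}
    - {"translation":[0,0,0],"twist":[0,0,0]}
    - {"translation":[0,0,0],"twist":[0,0,0]}
    - {"translation":[0,0,0],"twist":[0,0,0]}
    - {"translation":[0,0,0],"twist":[0,0,0]}
    - {"translation":[0,0,0.05],"twist":[0,0,0]}
    - {"translation":[0,0,0.12],"twist":[0,0,0]}
    - {"translation":[0,0,0.2],"twist":[0,0,0]}
    - {"translation":[0,0,0.28],"twist":[0,0,0]}
  grip: -0.9

```text
t: 30.55
ee_pos: [572.7, -259.5, 237.5]
orientation: [2.483, 1.923, 0.0]
ft_force: [0.2, 0.0, -1.0]
width: 83.3
```

>>> send_rows:
  commands:
    - {"translation":[0,0,0.1],"twist":[0,0,0]}
    - {"translation":[0,0,0.2],"twist":[0,0,0]}
    - {"translation":[0,0,0.3],"twist":[0,0,0]}
    - {"translation":[0,0,0.4],"twist":[0,0,0]}
    - {"translation":[0,0,0.5],"twist":[0,0,0]}
    - {"translation":[0,0,0.6],"twist":[0,0,0]}
    - {"translation":[0,0,0.7],"twist":[0,0,0]}
    - {"translation":[0,0,0.8],"twist":[0,0,0]}
    - {"translation":[0,0,0.9],"twist":[0,0,0]}
    - {"translation":[0,0,1],"twist":[0,0,0]}

```text
t: 31.55
ee_pos: [572.5, -259.4, 337.3]
orientation: [-2.484, -1.923, 0.0]
ft_force: [0.4, 0.4, 0.7]
width: 83.4
```

>>> send_rows:
  commands:
    - {"translation":[-0.08,0.1,0.05],"twist":[0,0,0]}
    - {"translation":[-0.16,0.2,0.1],"twist":[0,0,0]}
    - {"translation":[-0.24,0.3,0.15],"twist":[0,0,0]}
    - {"translation":[-0.32,0.4,0.2],"twist":[0,0,0]}
    - {"translation":[-0.4,0.5,0.25],"twist":[0,0,0]}
    - {"translation":[-0.5,0.6,0.3],"twist":[0,0,0]}
    - {"translation":[-0.6,0.7,0.35],"twist":[0,0,0]}
    - {"translation":[-0.7,0.8,0.4],"twist":[0,0,0]}
    - {"translation":[-0.8,0.9,0.45],"twist":[0,0,0]}
    - {"translation":[-0.9,1,0.5],"twist":[0,0,0]}

```text
t: 32.55
ee_pos: [481.6, -158.7, 386.9]
orientation: [2.484, 1.923, 0.0]
ft_force: [-0.1, 0.6, 0.4]
width: 83.8
```

```bash
python3 st.py
python3 - <<'E'
from h import *
a=snap('top','top7')['img'][:,:,::-1]; b=snap('scene','scene7')['img'][:,:,::-1]
f=lambda c:np.clip(c*1.7,0,255).astype(np.uint8)
e=lambda c:cv2.resize(f(c),(400,320),interpolation=cv2.INTER_CUBIC)
o=np.vstack([np.hstack([e(a[150:246,400:520]),e(b[300:412,180:320])]),np.hstack([cv2.resize(f(x),(400,280)) for x in(a,b)])])
cv2.imwrite('pics/c7.png',o)
E
```

```text
t 32.55 p [ 481.6 -158.7  386.9] jaw -14.5 z [ 0. -0. -1.] F [-0.1  0.6  0.4] M [-0.05  0.09  0.01] w 83.8 q6 -0.09
```

View pics/c7.png

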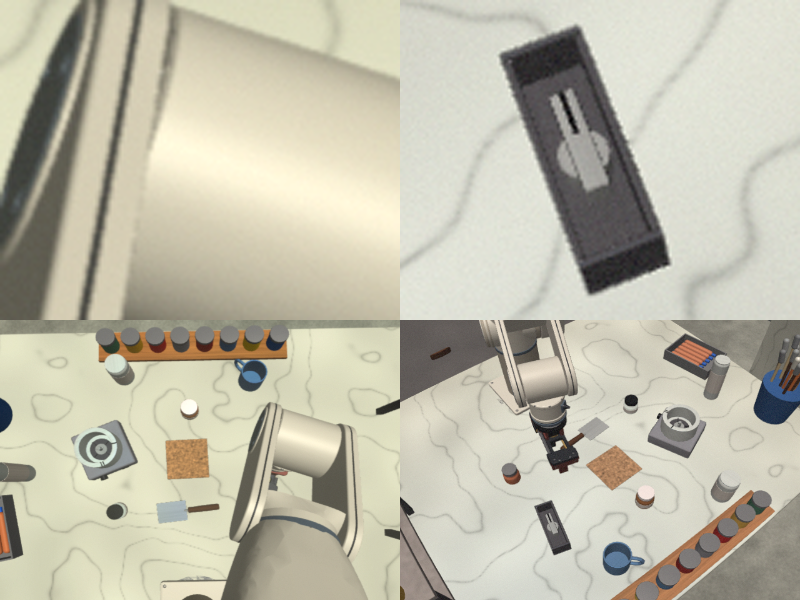

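The nut stands upright in the trough, centred at about (582,150) in the crop, with its bar along the trough. All three jars are standing and the arm is clear. Handing in.

```bash
python3 -c "
from workcell import ctrl
print(ctrl.close_job())"
```

```text
the job is handed in; nothing more can be done
None
```

The nut came off the mixer, stood on the cork mat, and now stands upright in the trough with its bar along it. I handed the job in at about 32.6 s; the hand-in gives no verdict.

- **Turn:** I gripped the bar's long sides and turned it about 84.5° clockwise. The mark ended at -158°, the measured direction of the double line. Sideways force stayed below 5 N. The arm hid much of the nut, so the angle comes from the jaw reading, and the picture of the visible bar end agreed.
- **Mat:** I set the nut down at about 9 N contact and released it. The picture showed it upright near the mat's centre, with the measured bar within about 2° and 1 mm of where I expected it.
- **Trough:** I gripped the bar by its ends (68 mm opening) and lowered it until it touched at the height expected for the floor. I then let go and moved away.
- **Last check:** The scene view showed the nut upright and centred with its bar along the trough, all three jars standing and the arm clear. The final force reading was near zero. The arm blocked the top view of the trough, so only the scene camera confirmed the final placement.

The two cameras' fits differed by 1–2 mm for the trough and bowl and about 3 mm for the mat, inside the clearances. No check failed.

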